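Find the hidden release notch of the plate reader

ROBOT

A 7-joint arm with a two-finger parallel gripper is mounted at the origin on the work surface. World frame = base frame: x ahead of the robot, y to its left, z up, the work surface at z = 0. Lengths are in m, angles in rad, forces in N, time in s.
With the tool pointing down it reaches from about 0.425 to 0.875 m from the base axis. Payload 4.7 kg.
Tool frame: the origin (TCP) lies at the very end of the fingers, on their centre line; the grasp point (between the pads) lies 19 mm behind it; z points along the fingers, y is the direction in which the jaws open and shut (so a half turn about z gives the same grasp; the last joint's range is limited). The gripper opens to 87 mm and grips with 3 to 60 N. Pads are 19 mm wide; open, the fingers measure 117 mm over their backs; the gripper's body (75 mm by 190 mm) begins 51 mm behind the grasp point.
Start: joints at [1.331, 0.321, -0.07, 1.45, 0.023, 1.371, -0.057], TCP at [0.163, -0.629, 0.223] pointing down, gripper open.
Joint ranges: [-2.86, 2.86], [-0.3, 2.09], [-1.38, 1.24], [0.06, 2.45], [-1.56, 4.7], [0.09, 2.05], [-2.69, 2.69]. Speed limits (rad/s): [2.57, 2.57, 3.14, 3.14, 3.14, 3.14, 3.14].

INTERFACE

Orientations are given as a unit quaternion [w, x, y, z].
In Python, from rig import sensors, optics, r gives the robot as it stands. The module is installed in compiled form; this text tells all that it offers.
- The arm moves only by the shell command python3 -m jog 'ROWS' [OPENING] [FORCE]. ROWS is JSON, a list of rows, each a list of 2 entries, a list of its own where there are three numbers: the shift along the world's x, y, z in units of 30 mm (1.0 is 30 mm), then the turn about the world's z in units of 0.1 rad (1.0 is 0.1 rad). A call has 1 to 12 rows; each row shifts and turns the commanded pose from where the row before left it; what a row does not reach is not made up. A row lasts 1/12 s, in which the tool goes at most 41.7 mm and 7.16 degrees, less where a joint would pass 70% of its speed; a pose out of reach is approached as far as the arm can. A call with a number of a shift or a turn outside -1 to 1 is refused whole. A call with a gripper value outside its range is refused whole. OPENING is the closure, from 0 (fully open) to 1 (shut), set as the call begins (- or left out, the last holds). The fingers move at their own pace and stop on an object; FORCE is the grip in N (left out, the last holds). Time passes only in rows, so rows that do not move let the fingers close. It gives the time, the measured TCP pose, the force and the opening at its end, in the units of the state.
- sensors.get_state(): the state, without advancing time (a new reading comes with each control period).
- optics.camera(name): name is "scene" or "side" or "wrist"; returns a dict with "image" (420x560x3 uint8, red, green, blue), "fx", "fy", "cx", "cy" (pixels), "R" (3x3) and "t" (3): a world point X has camera coordinates R X + t. Camera axes: x right, y down, z forward; pixel columns grow to the right and rows downward; lengths in m; the calibration is good to about 2 mm. A picture is of the moment at which its call begins. There is no depth.
- r.job_done(): hands the job in, once; it reports no verdict.
The state is a dict: "t": time; "q": joint angles; "joint_velocities": joint speeds; "tau": joint torques, N m; "ee_pos": TCP position; "ee_rot": TCP orientation; "contact_force": force on the tool from outside, world axes, zero at the start; "ft_torque": the same for the moment, N m; "grip_width": finger opening in m.
Only numpy, scipy, OpenCV 4.12 (cv2) and the standard library are available. Lean on these libraries where they do the work, as an engineer would, in place of code of your own. Each camera call takes 0.05 s, during which the arm holds its last target.

TASK

The plate reader's drawer is shut and its release is hidden in a notch somewhere along the raised grey edge on top. With a fingertip, touch the blue end of that edge, sweep along the edge until you find the notch, press the key inside it fully home so that the drawer comes out by itself, then move clear. Do not touch the drawer, and leave the vial, mortar, bottle and carton where they stand.

Things in the scene. Friction and masses are not known exactly. Their poses are not given: they have to be found in the camera images.
- reader: White bench plate reader, fixed, 220 (x) by 430 (y) mm, deck 100 mm above the bench; origin at the centre of its underside, on the bench; x points from the drawer side to the back, y along its raised edge to the blue end. The edge: straight bar, x -105 to -75, y -215 to 215 mm, flat top 124 mm above the bench. Display pod on the deck (x 50 to 100, y 65 to 175), 126 mm high
- start_pad: Blue end of the raised edge, 30 by 35 mm, where the sweep begins; origin at the centre of its top face, flush with the edge's top; axes as the reader's. The rest of the edge is grey; its top is level, hard and flush all along, but for one notch 38 mm long, cut right across the bar (open at both sides), centred anywhere from 147 to 248 mm from here
- edge_end (a point): Far (grey) end of the raised edge: on its centre line, at the height of its top, where the bar ends
- key (a joint): How far the release key is pressed down, in m. Flat key, 28 by 35 mm, grey as the edge, filling the notch: at 0 its top is 10 mm below the edge's top, at 0.008 (fully home) 18 mm below. It needs about 6 to 8 N, more if pushed fast, and stays where it is left
- drawer: Sample drawer with a blue front panel, 8 by 180 by 54 mm, low on the reader's -x side; origin at the panel's centre, 52 mm above the bench, at x = -112 mm in the reader's frame when shut. The key drives it towards -x: 5 mm for each mm of key travel, 40 mm at most. Not to be touched
- vial: Loose small vial with red cap, 28 mm across, 55 mm tall, standing on the reader's deck behind the edge; origin at the centre of its base. Leave alone
- mortar: Loose white mortar with its pestle, 104 mm across at the rim, pestle reaching about 120 mm high, on the bench; origin at the centre of its base. Leave alone
- bottle: Loose white bottle with blue cap, 60 mm across, 130 mm tall, on the bench; origin at the centre of its base. Leave alone
- carton: Loose white carton, 100 by 140 by 60 mm, on the bench; origin at the centre of its underside. Leave alone

How it is judged:
On the way, in this order (a step that is already met when the one before it is completed fails the run):
1. a fingertip touches the blue end of the edge (contact force between the fingers and start_pad above 0.3 N), for 0.1 s.
2. sweeping on, a fingertip is in unbroken contact with the top of the edge between the blue end and the stretch that can hold the notch, the key not yet pressed (contact force between the fingers and anything else above 0.2 N and contact force between the fingers and start_pad below 0.1 N and x of the grasp point in the frame of reader between -0.15 and -0.03 m and y of the grasp point in the frame of reader between 0.08 and 0.175 m and z of the grasp point in the frame of reader between 0.135 and 0.155 m and value of joint key below 0.001 m), for 0.3 s.
3. the fingers press the key home and the drawer comes out (value of joint key above 0.007 m and x of drawer in the frame of reader below -0.146 m and contact force between the fingers and anything else above 0.3 N), for 0.05 s.
At the end, for the whole second after the job is handed in: The key is pressed home (at least 7 of 8 mm), the drawer is out at least 34 of 40 mm, and vial, mortar, bottle and carton are within 15 mm of where they stood (value of joint key above 0.007 m and x of drawer in the frame of reader below -0.146 m and distance of each of mortar, bottle, vial, carton from where it was at the start of the episode below 0.015 m); the robot touches nothing.
It fails at once if the mortar is pushed, carried or lifted by more than 15 mm (distance of mortar from where it was at the start of the episode above 0.015 m).
It fails at once if the white bottle is pushed, carried or lifted by more than 15 mm (distance of bottle from where it was at the start of the episode above 0.015 m).
It fails at once if the vial is pushed, carried or lifted by more than 15 mm (distance of vial from where it was at the start of the episode above 0.015 m).
It fails at once if the carton is pushed, carried or lifted by more than 15 mm (distance of carton from where it was at the start of the episode above 0.015 m).
It fails at once if the drawer is touched with the fingers or arm (contact force between any of the fingers, the arm and drawer above 0.5 N).
It also fails if it takes over 64 s, if anything falls off the work surface, if the arm or the gripper's body presses on something with over 40 N, if the wrist force passes 120 N, or if a joint passes its speed limit or range.

## Working session

There is one attempt and no reset: what is moved stays moved. The work goes in short steps, Python scripts to look and compute and a shell command to move; the robot and the scene stay as the last step left them, time stands still between calls to the robot, and variables do not carry over. Pictures are saved under pics/ and viewed, and the job is handed in when it is done.

```bash
mkdir -p pics; python3 - <<'E'
from rig import sensors, optics, r
import cv2,json,numpy as np
s=sensors.get_state(); print({k:np.round(v,3).tolist() for k,v in s.items()})
for n in ("scene","side","wrist"):
    c=optics.camera(n); cv2.imwrite(f"pics/{n}0.png",c["image"][:,:,::-1]); print(n,c["fx"],c["fy"],c["cx"],c["cy"],np.round(c["R"],4).tolist(),np.round(c["t"],4).tolist())
E
```

```text
{'t': 0.0, 'q': [1.331, 0.322, -0.07, 1.452, 0.023, 1.371, -0.057], 'joint_velocities': [-0.001, 0.001, -0.001, 0.002, -0.001, 0.002, -0.0], 'tau': [0.0, -49.128, -0.404, -31.252, -0.064, 0.044, 0.0], 'ee_pos': [0.163, -0.629, 0.221], 'ee_rot': [-0.001, 0.992, 0.127, -0.0], 'contact_force': [1.085, 0.195, -0.051], 'ft_torque': [0.033, 0.003, -0.005], 'grip_width': 0.087}
scene 382.93789359537345 382.93789359537345 280.83498966650126 208.2348812253961 [[-0.5376, 0.8431, 0.0126], [0.7181, 0.4656, -0.5173], [-0.442, -0.2691, -0.8557]] [0.342, -0.3665, 1.5247]
side 403.6795186360779 403.6795186360779 284.1733182137487 203.0829361698777 [[-0.9414, -0.3372, 0.0015], [-0.205, 0.5688, -0.7965], [0.2677, -0.7502, -0.6046]] [0.5472, 0.1875, 0.8547]
wrist 365.60792117711276 365.60792117711276 287.1070120381316 209.27181474314318 [[0.2517, -0.9678, -0.0011], [-0.9374, -0.2441, 0.2486], [-0.2408, -0.0615, -0.9686]] [-0.6495, -0.0295, 0.3896]
```

View pics/scene0.png

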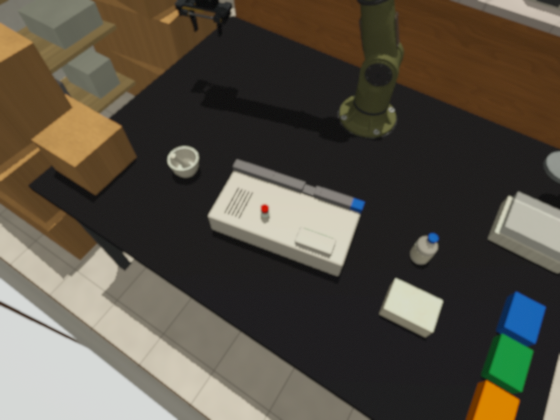

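View pics/side0.png

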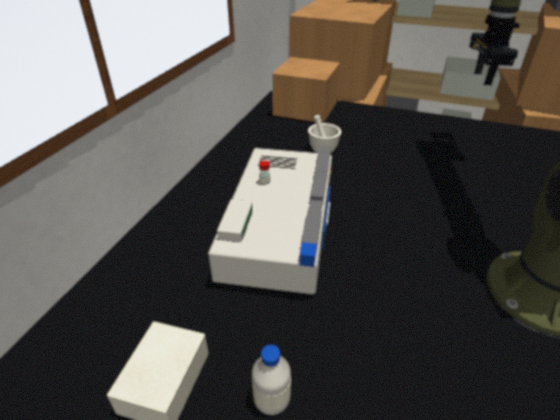

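View pics/wrist0.png

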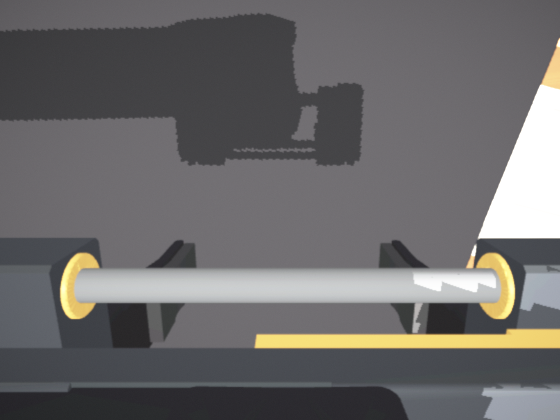

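The scene view shows the reader's blue end at about (357,204), the grey end at about (236,168) and a likely notch near (310,189). In the side view the blue end is at (308,253). I'll zoom in on both.

```bash
python3 - <<'E'
import cv2
a=cv2.imread("pics/scene0.png")[140:280,190:380]; cv2.imwrite("pics/sc1.png",cv2.resize(a,None,fx=4,fy=4,interpolation=cv2.INTER_CUBIC))
a=cv2.imread("pics/side0.png")[140:290,200:350]; cv2.imwrite("pics/si1.png",cv2.resize(a,None,fx=4,fy=4,interpolation=cv2.INTER_CUBIC))
E
```

```text
(no output)
```

View pics/sc1.png

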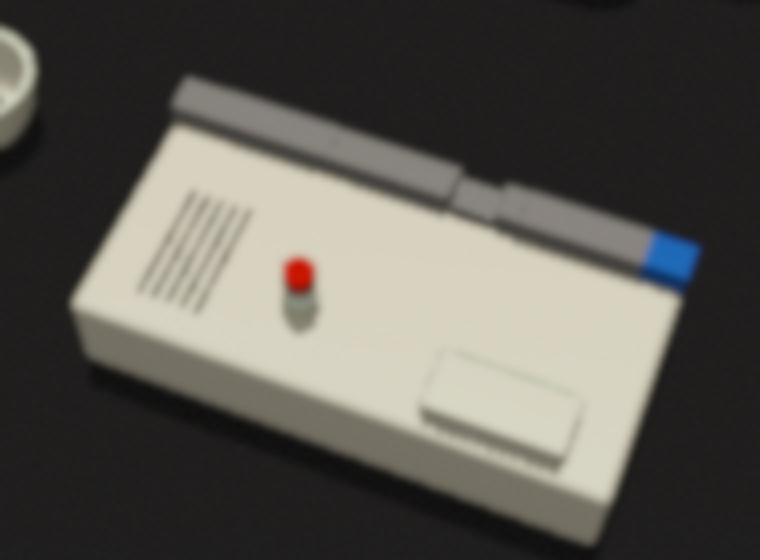

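View pics/si1.png

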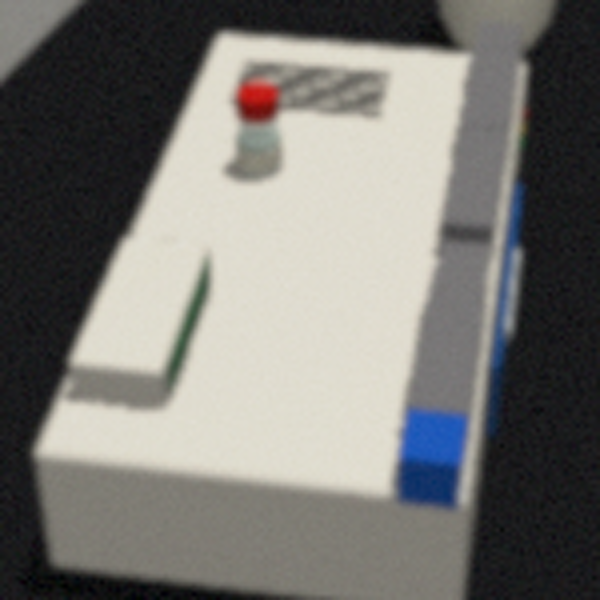

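```bash
cat > h.py <<'E'
import numpy as np, pickle, os
from rig import sensors, optics, r
from scipy.optimize import least_squares
def proj(c,X):
    p=np.asarray(X)@np.asarray(c["R"]).T+np.asarray(c["t"]); return np.c_[c["fx"]*p[:,0]/p[:,2]+c["cx"],c["fy"]*p[:,1]/p[:,2]+c["cy"]]
def ray(c,u,v,z):
    R=np.asarray(c["R"]);C=-R.T@np.asarray(c["t"]); d=R.T@np.array([(u-c["cx"])/c["fx"],(v-c["cy"])/c["fy"],1]); return C+d*(z-C[2])/d[2]
def W(p,X):
    X=np.asarray(X,float);c,s=np.cos(p[2]),np.sin(p[2]); return np.c_[p[0]+c*X[:,0]-s*X[:,1],p[1]+s*X[:,0]+c*X[:,1],X[:,2]]
E
python3 - <<'E'
from h import *
sc={k:v for k,v in optics.camera("scene").items()}; si=optics.camera("side")
pickle.dump((sc,si),open("cams.pkl","wb"))
S=[(72,302,110,-215,100),(608,502,110,215,100),(682,295,-75,215,100),(178,125,-75,-215,100),(188,76,-105,-215,124),(173,103,-75,-215,124),(700,246,-105,215,124),(690,277,-75,215,124),(655,232,-105,180,124),(643,263,-75,180,124)]
D=[(405,410,-75,180,124),(465,412,-105,180,124),(403,470,-75,215,124),(458,475,-105,215,124),(480,25,-75,-215,124),(525,28,-105,-215,124),(35,455,110,215,100),(217,32,110,-215,100)]
S=np.array(S,float);D=np.array(D,float)
uS=S[:,:2]/4+[190,140];uD=D[:,:2]/4+[200,140];XS=S[:,2:]/1e3;XD=D[:,2:]/1e3
f=lambda p,h=0:np.r_[(proj(sc,W(p,XS)+[0,0,p[3]])-uS).ravel(),(proj(si,W(p,XD)+[0,0,p[3]])-uD).ravel()]
best=min((least_squares(f,[x0,-.4,y,0],loss="soft_l1") for y in (-2,-1,0,1,2,3) for x0 in(.4,.7)),key=lambda o:o.cost)
print(best.x,best.cost);print(np.round(f(best.x).reshape(-1,2),1).tolist())
p=best.x;np.save("pose.npy",p[:3])
R=np.array([[np.cos(p[2]),np.sin(p[2])],[-np.sin(p[2]),np.cos(p[2])]])
loc=lambda P:np.r_[R@(P[:2]-p[:2]),P[2]]
for n,c,u,z in [("scfar",sc,(463/4+190,167/4+140),.124),("scnear",sc,(505/4+190,185/4+140),.124),("scnear-75",sc,(495/4+190,215/4+140),.124),("scfar-75",sc,(447/4+190,193/4+140),.124),("sinear",si,(465/4+200,243/4+140),.124),("sifar",si,(465/4+200,226/4+140),.124),("vial",sc,(300/4+190,322/4+140),.1),("vialcap",si,(257/4+200,95/4+140),.155)]:
    P=ray(c,*u,z);print(n,np.round(P,3),np.round(loc(P),3))
for n,c,u,z in [("mortar",sc,(184,162),.05),("mortarside",si,(324,135),.06),("bottlecap",sc,(433,238),.13),("bottlecap",si,(270,355),.13),("carton",sc,(413,300),.06)]:
    P=ray(c,*u,z);print(n,np.round(P,3),np.round(loc(P),3))
print(W(p,[[-.09,.1975,.124],[-.09,-.215,.124],[-.112,0,.052]]))
E
```

```text
[ 0.59431817 -0.007288    0.18301168 -0.00193947] 6.882459055680004
[[-0.4, 0.2], [0.7, 0.3], [0.1, 0.0], [-0.5, -0.7], [0.3, 0.3], [0.1, 0.3], [-0.2, 0.5], [-0.4, 0.5], [-0.0, 0.3], [0.2, 0.3], [1.0, 0.8], [1.2, 1.9], [-0.9, -1.8], [1.1, -1.2], [0.3, -0.4], [-0.0, -0.2], [-1.2, -0.1], [0.3, 0.1]]
scfar [ 0.487 -0.004  0.124] [-0.105  0.023  0.124]
scnear [0.483 0.032 0.124] [-0.102  0.059  0.124]
scnear-75 [0.512 0.039 0.124] [-0.072  0.061  0.124]
scfar-75 [ 0.515 -0.002  0.124] [-0.077  0.02   0.124]
sinear [0.5   0.015 0.124] [-0.089  0.039  0.124]
sifar [ 0.504 -0.     0.124] [-0.087  0.023  0.124]
vial [ 0.661 -0.042  0.1  ] [ 0.06  -0.047  0.1  ]
vialcap [ 0.648 -0.045  0.155] [ 0.046 -0.047  0.155]
mortar [ 0.598 -0.425  0.05 ] [-0.072 -0.411  0.05 ]
mortarside [ 0.594 -0.413  0.06 ] [-0.074 -0.399  0.06 ]
bottlecap [0.461 0.405 0.13 ] [-0.056  0.43   0.13 ]
bottlecap [0.457 0.409 0.13 ] [-0.059  0.434  0.13 ]
carton [0.63  0.436 0.06 ] [0.116 0.43  0.06 ]
[[ 0.46987779  0.1705345   0.124     ]
 [ 0.5449494  -0.23507677  0.124     ]
 [ 0.48418856 -0.02767108  0.052     ]]
```

Fit residuals are about 1 px. The reader is at (0.594, −0.007) with yaw 0.183. The notch is at about y 0.02–0.06 in the reader frame, and both views agree on it. Next I go round at height, turn so the jaw axis lies across the bar, and shut the fingers.

```bash
python3 -m jog '[[[0.8,0.5,0],0.6],[[0.8,0.5,0],0.6],[[0.8,0.5,0],0.6],[[0.8,0.5,0],0.6],[[0.8,0.5,0],0.6],[[0.8,0.5,0],0.6],[[0.8,0.5,0],0.6],[[0.8,0.5,0],0.6],[[0.8,0.5,0],0.6],[[0.8,0.5,0],0.6],[[0.8,0.5,0],0.6],[[0.8,0.5,0],0.6]]' 1 20; python3 -c "
from h import *
s=sensors.get_state();print(np.round(s['q'],3),s['ee_pos'],s['ee_rot'],s['grip_width'])"
```

```text
t: 1.25
ee_pos: [0.4539, -0.4461, 0.2229]
ee_rot: [0.0, 0.882, 0.471, 0.0]
contact_force: [0.5, 0.4, 0.2]
grip_width: 0.015
[ 1.004  0.311 -0.337  1.478  0.103  1.37   0.072] [ 0.45387709 -0.44610099  0.22287304] [2.03835007e-05 8.82078943e-01 4.71101430e-01 4.24447204e-04] 0.01496774652519803
```

```bash
python3 -m jog '[[[0.25,0.85,0],0.3],[[0.25,0.85,0],0.3],[[0.25,0.85,0],0.3],[[0.25,0.85,0],0.3],[[0.25,0.85,0],0.3],[[0.25,0.85,0],0.3],[[0.25,0.85,0],0.3],[[0.25,0.85,0],0.3],[[0.25,0.85,0],0.3],[[0.25,0.85,0],0.3],[[0.25,0.85,0],0.3],[[0.25,0.85,0],0.3]]'
python3 -m jog '[[[-0.2,0.85,0],0.3],[[-0.2,0.85,0],0.3],[[-0.2,0.85,0],0.3],[[-0.2,0.85,0],0.3],[[-0.2,0.85,0],0.3],[[-0.2,0.85,0],0.3],[[-0.2,0.85,0],0.3],[[-0.2,0.85,0],0.3],[[-0.2,0.85,0],0.3],[[-0.2,0.85,0],0.3],[[0,0,0],0.4],[[0,0,0],0.3]]'
python3 - <<'E'
from h import *
import cv2
s=sensors.get_state();print(np.round(s['q'],3),s['ee_pos'],2*np.arctan2(s['ee_rot'][2],s['ee_rot'][1]),s['grip_width'])
for n in("wrist","side"):
  c=optics.camera(n);cv2.imwrite(f"pics/{n}2.png",c["image"][:,:,::-1])
  if n=="wrist":pickle.dump(c,open("w2.pkl","wb"))
E
```

```text
t: 2.25
ee_pos: [0.5415, -0.1405, 0.2227]
ee_rot: [0.0, 0.785, 0.62, 0.0]
contact_force: [0.6, 0.1, 0.8]
grip_width: 0.0002
t: 3.25
ee_pos: [0.4802, 0.1153, 0.2228]
ee_rot: [0.0, 0.656, 0.755, 0.0]
contact_force: [0.1, -0.1, 0.2]
grip_width: 0.0002
[ 0.508  0.02  -0.798  1.804  0.015  1.323 -0.153] [0.48023779 0.11532997 0.22283496] 1.7115537516324042 0.0002284496158646886
```

View pics/wrist2.png

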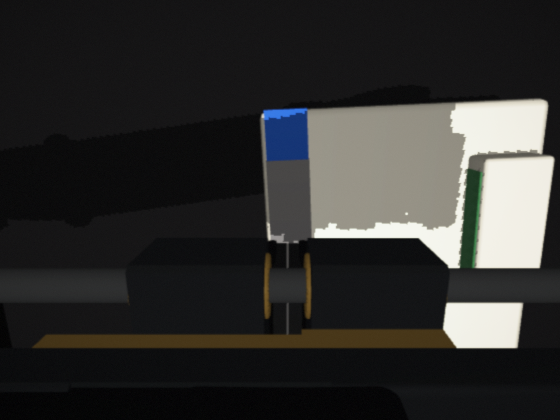

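View pics/side2.png

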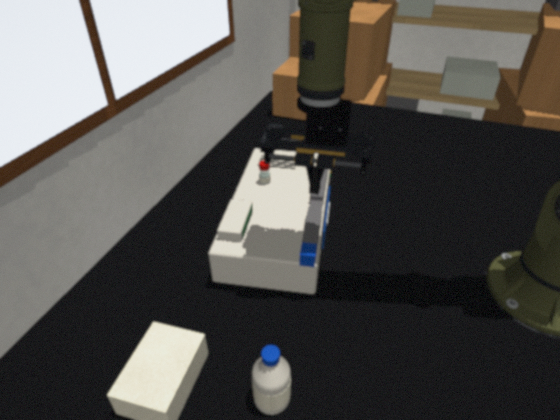

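The wrist view shows the blue end with corners at about (265,110), (307,109), (266,160) and (308,160). The grey bar runs down in line with the closed fingertips.

```bash
python3 - <<'E'
from h import *
w=pickle.load(open("w2.pkl","rb"));p=np.load("pose.npy")
P=[ray(w,*u,.124) for u in((265,112),(307,110),(266,160),(308,159),(268,235),(311,235))]
print(np.round(P,4)); print(np.round(W(p,[[-.105,.215,.124],[-.075,.215,.124],[-.105,.18,.124],[-.075,.18,.124]]),4))
a=P[5]-P[1];b=P[4]-P[0];print(np.arctan2(-a[0],a[1]*1),np.arctan2(b[0],-b[1]),np.arctan2(a[0],-a[1]))
E
```

```text
[[0.4566 0.1825 0.124 ]
 [0.4851 0.1879 0.124 ]
 [0.4615 0.1498 0.124 ]
 [0.491  0.1547 0.124 ]
 [0.4701 0.0942 0.124 ]
 [0.5021 0.0988 0.124 ]]
[[0.4519 0.185  0.124 ]
 [0.4814 0.1905 0.124 ]
 [0.4583 0.1506 0.124 ]
 [0.4878 0.1561 0.124 ]]
-2.9535848129030557 0.15161613084830133 0.18800784068673765
```

```bash
python3 -m jog '[[[-0.13,0.85,0],0.2],[[-0.13,0.85,0],0.2],[[0,0,-0.7],0],[[0,0,-0.7],0],[[0,0,-0.7],0],[[0,0,-0.6],0],[[0,0,0],0],[[0,0,0],0],[[0,0,0],0]]'
python3 - <<'E'
from h import *
import cv2
s=sensors.get_state();print(s['ee_pos'],2*np.arctan2(s['ee_rot'][2],s['ee_rot'][1]),s['contact_force'])
for n in("scene","side"):
  c=optics.camera(n);q=np.round(proj(c,[s['ee_pos']])[0]).astype(int);print(q);a=c["image"][q[1]-60:q[1]+60,q[0]-80:q[0]+80,::-1];cv2.imwrite(f"pics/{n}3.png",cv2.resize(a,None,fx=4,fy=4,interpolation=cv2.INTER_CUBIC))
E
```

```text
t: 4.1
ee_pos: [0.474, 0.1633, 0.1426]
ee_rot: [0.0, 0.644, 0.765, 0.001]
contact_force: [0.4, 0.3, 0.6]
grip_width: 0.0001
[0.47399681 0.16326315 0.14264026] 1.7434303115221492 [0.42681729 0.26805853 0.64794808]
[356 200]
[308 239]
```

View pics/side3.png

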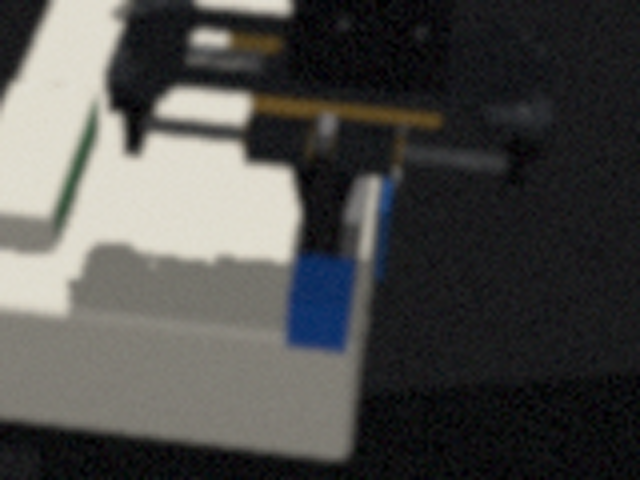

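View pics/scene3.png

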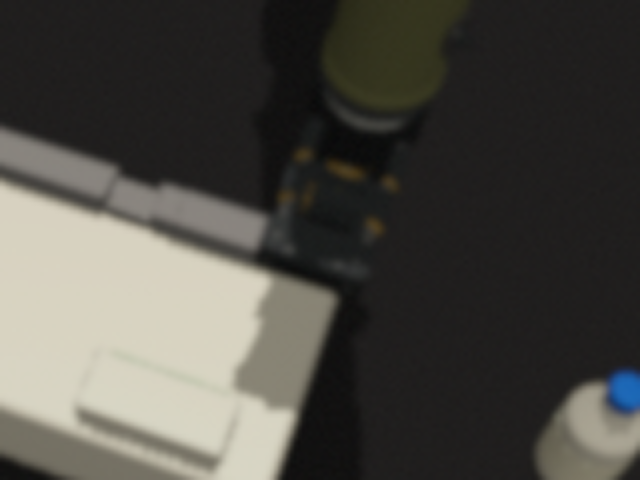

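Fingertips are over the bar at the blue end: side view (308,239), with the tip centred between the bar's two sides. Descending gently.

```bash
python3 -m jog '[[[-0.05,0.1,-0.2],0],[[0,0,-0.1],0],[[0,0,-0.1],0],[[0,0,0],0],[[0,0,0],0],[[0,0,0],0]]'
python3 -m jog '[[[0,0,-0.1],0],[[0,0,-0.1],0],[[0,0,0],0],[[0,0,0],0]]'
```

```text
t: 4.7
ee_pos: [0.472, 0.1658, 0.1296]
ee_rot: [0.0, 0.643, 0.766, 0.0]
contact_force: [0.3, -0.4, 0.3]
grip_width: 0.0005
t: 5.03
ee_pos: [0.4723, 0.1659, 0.1245]
ee_rot: [0.0, 0.643, 0.766, 0.0]
contact_force: [-1.8, -1.6, 7.0]
grip_width: 0.0004
```

Contact on the blue pad at 7 N, z = 0.1245. I'll hold, then sweep along the bar direction (0.18, −0.98).

```bash
python3 -m jog '[[[0,0,0],0],[[0,0,0],0],[[0.036,-0.2,0],0],[[0.036,-0.2,0],0],[[0.036,-0.2,0],0],[[0.036,-0.2,0],0],[[0.036,-0.2,0],0]]'
python3 -m jog '[[[0.036,-0.2,0],0],[[0.036,-0.2,0],0],[[0,0,0],0]]'
```

```text
t: 5.62
ee_pos: [0.478, 0.1374, 0.1245]
ee_rot: [-0.0, 0.643, 0.766, 0.002]
contact_force: [-1.3, 5.4, 5.6]
grip_width: 0.0004
t: 5.87
ee_pos: [0.4804, 0.1242, 0.1245]
ee_rot: [0.0, 0.644, 0.765, 0.001]
contact_force: [-1.2, 1.7, 5.3]
grip_width: 0.0005
```

```bash
python3 -m jog '[[[0.036,-0.2,0],0],[[0.036,-0.2,0],0],[[0.036,-0.2,0],0],[[0.036,-0.2,0],0]]'
python3 -m jog '[[[0.036,-0.2,0],0],[[0.036,-0.2,0],0],[[0.036,-0.2,0],0],[[0.036,-0.2,0],0],[[0,0,0],0]]'
python3 - <<'E'
from h import *
import cv2
p=np.load("pose.npy");s=sensors.get_state();e=s['ee_pos'];R=np.array([[np.cos(p[2]),np.sin(p[2])],[-np.sin(p[2]),np.cos(p[2])]]);print(e,R@(e[:2]-p[:2]))
for n in("scene","side"):
  c=optics.camera(n);q=np.round(proj(c,[s['ee_pos']])[0]).astype(int);print(q);a=c["image"][q[1]-60:q[1]+60,q[0]-80:q[0]+80,::-1];cv2.imwrite(f"pics/{n}4.png",cv2.resize(a,None,fx=4,fy=4,interpolation=cv2.INTER_CUBIC))
E
```

```text
t: 6.2
ee_pos: [0.4844, 0.1014, 0.1245]
ee_rot: [-0.0, 0.643, 0.766, 0.002]
contact_force: [-1.0, 4.2, 6.5]
grip_width: 0.0005
t: 6.62
ee_pos: [0.489, 0.0761, 0.1244]
ee_rot: [0.0, 0.644, 0.765, 0.001]
contact_force: [-1.1, 2.5, 7.1]
grip_width: 0.0006
[0.48899687 0.07611474 0.12443463] [-0.08838382  0.10117753]
[328 194]
[313 218]
```

View pics/side4.png

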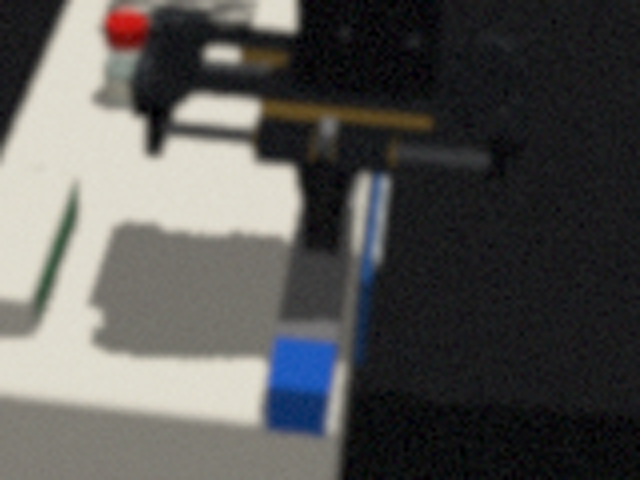

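View pics/scene4.png

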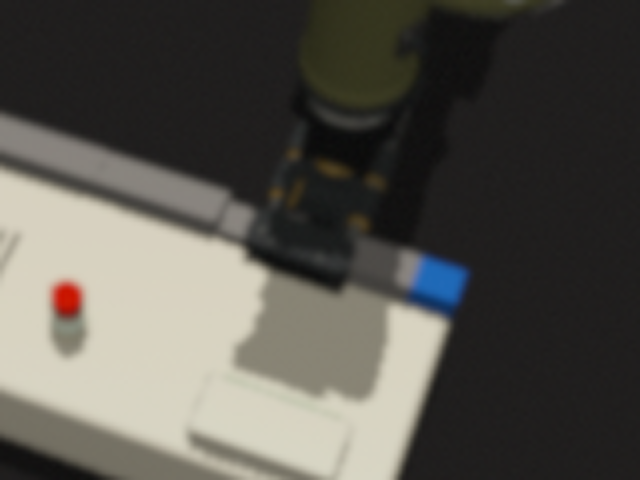

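Contact was unbroken and the level constant through the stretch before the notch. Continuing to sweep, watching for the drop.

```bash
python3 -m jog '[[[0.036,-0.2,0],0],[[0.036,-0.2,0],0],[[0.036,-0.2,0],0],[[0.036,-0.2,0],0],[[0.036,-0.2,0],0],[[0.036,-0.2,0],0],[[0.036,-0.2,0],0]]'
python3 -m jog '[[[0.018,-0.1,0],0],[[0,0,0],0]]'
python3 -m jog '[[[0.018,-0.1,0],0],[[0,0,0],0]]'
python3 -m jog '[[[0.018,-0.1,0],0],[[0,0,0],0]]'
python3 -m jog '[[[0.018,-0.1,0],0],[[0,0,0],0]]'
```

```text
t: 7.3
ee_pos: [0.4963, 0.0354, 0.1244]
ee_rot: [-0.0, 0.643, 0.766, 0.001]
contact_force: [-0.6, 3.4, 5.9]
grip_width: 0.0002
t: 7.47
ee_pos: [0.497, 0.0314, 0.1244]
ee_rot: [0.0, 0.644, 0.765, 0.001]
contact_force: [-0.7, 2.7, 5.8]
grip_width: 0.0005
t: 7.63
ee_pos: [0.4974, 0.0288, 0.1243]
ee_rot: [-0.0, 0.643, 0.766, 0.001]
contact_force: [-0.2, 4.7, 6.2]
grip_width: 0.0008
t: 7.8
ee_pos: [0.4977, 0.0246, 0.1238]
ee_rot: [0.0, 0.643, 0.766, 0.0]
contact_force: [-0.4, 1.5, 1.9]
grip_width: 0.0007
t: 7.97
ee_pos: [0.4974, 0.0202, 0.123]
ee_rot: [0.0, 0.644, 0.765, -0.001]
contact_force: [-1.3, -0.5, 0.6]
grip_width: 0.0001
```

The drop came at world y ≈ 0.024: z fell and the force vanished. This matches the camera estimate of the notch wall. I'll move 6 mm further to the notch centre and press slowly.

```bash
python3 -m jog '[[[0.036,-0.18,0],0],[[0,0,0],0],[[0,0,-0.1],0],[[0,0,-0.1],0],[[0,0,-0.05],0],[[0,0,0],0]]'
python3 -m jog '[[[0,0,-0.05],0],[[0,0,-0.05],0],[[0,0,-0.05],0],[[0,0,0],0]]'
```

```text
t: 8.47
ee_pos: [0.4984, 0.0165, 0.1154]
ee_rot: [-0.0, 0.643, 0.766, -0.0]
contact_force: [-0.0, 0.0, 0.0]
grip_width: 0.0007
t: 8.8
ee_pos: [0.499, 0.0166, 0.1119]
ee_rot: [0.0, 0.643, 0.766, 0.0]
contact_force: [-1.0, 0.2, 2.3]
grip_width: 0.0006
```

```bash
python3 -m jog '[[[0,0,-0.05],0],[[0,0,-0.05],0],[[0,0,-0.05],0],[[0,0,0],0],[[0,0,0],0]]'
python3 -m jog '[[[0,0,-0.05],0],[[0,0,-0.05],0],[[0,0,0],0],[[0,0,0],0]]'
```

```text
t: 9.22
ee_pos: [0.499, 0.0166, 0.1073]
ee_rot: [0.0, 0.643, 0.766, 0.0]
contact_force: [-1.6, 0.2, 3.6]
grip_width: 0.0005
t: 9.55
ee_pos: [0.499, 0.0165, 0.1063]
ee_rot: [0.0, 0.643, 0.766, -0.001]
contact_force: [-7.4, -0.6, 19.4]
grip_width: 0.0001
```

Bottomed at z = 0.1063 (18 mm below the top) with a sharp rise to 19 N, so the key is home. Retract and look.

```bash
python3 -m jog '[[[0,0,0],0],[[0,0,0.1],0],[[0,0,0.2],0],[[0,0,0.4],0],[[0,0,0.6],0],[[0,0,0.8],0],[[0,0,0.8],0],[[-0.3,0,0.8],0],[[-0.3,0,0.8],0],[[0,0,0],0],[[0,0,0],0],[[0,0,0],0]]'
python3 - <<'E'
from h import *
import cv2
s=sensors.get_state();print(s['contact_force'])
for n in("scene","side"):
  c=optics.camera(n);cv2.imwrite(f"pics/{n}5full.png",c["image"][:,:,::-1])
  x,y=(190,140) if n=="scene" else(190,140);a=c["image"][y:y+150,x:x+190,::-1];cv2.imwrite(f"pics/{n}5.png",cv2.resize(a,None,fx=4,fy=4,interpolation=cv2.INTER_CUBIC))
  p=np.load("pose.npy")
  print(n,np.round(proj(c,W(p,[[-.156,.09,.079],[-.156,-.09,.079],[-.116,.09,.079],[-.116,-.09,.079]])),0).tolist())
E
```

```text
t: 10.55
ee_pos: [0.4808, 0.0162, 0.2389]
ee_rot: [0.0, 0.643, 0.766, -0.0]
contact_force: [0.0, 1.6, -0.4]
grip_width: 0.0001
[ 0.00210145  1.60452154 -0.35132276]
scene [[329.0, 184.0], [279.0, 168.0], [326.0, 194.0], [274.0, 176.0]]
side [[344.0, 234.0], [347.0, 187.0], [325.0, 232.0], [331.0, 186.0]]
```

View pics/side5.png

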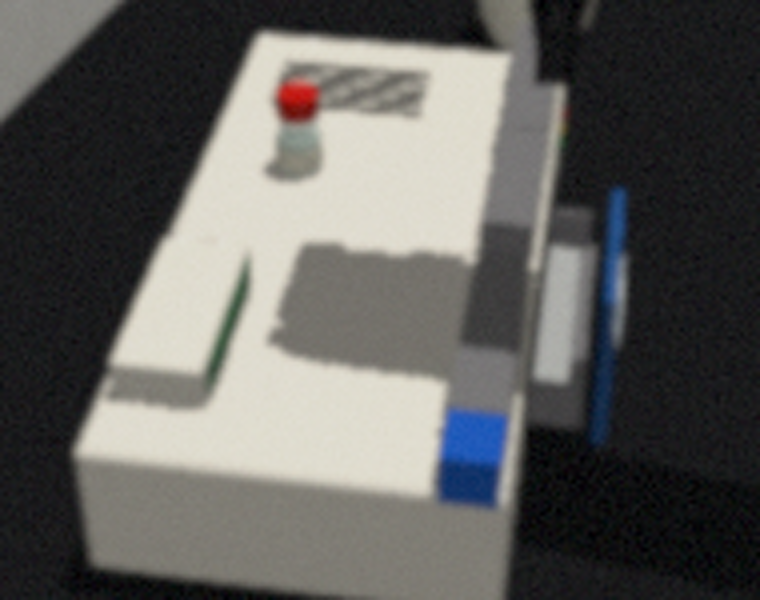

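View pics/scene5full.png

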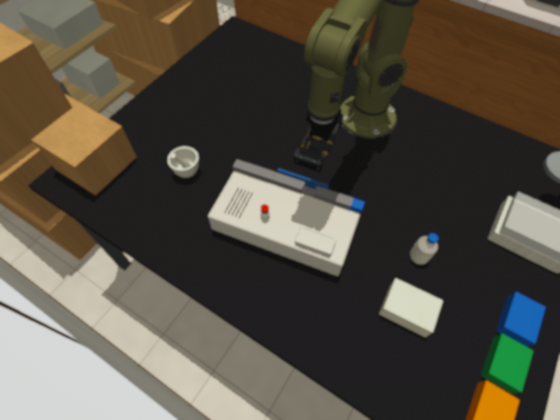

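The side view shows the drawer out. Its panel's far top edge is at about (347,187), and full extension predicts (347,187). The loose items are where they were and the arm is clear.

```bash
python3 -c "
from rig import r
print(r.job_done())"
```

```text
the job is handed in; nothing more can be done
None
```

The job is done and handed in: the key is pressed home, the drawer came out by itself, and the arm is clear above the reader. No verdict is reported.

- **Touch and sweep:** I touched the blue end at about 7 N. Then I swept along the edge with readings of 5–7 N and a constant height of 124.4 mm.
- **Finding the notch:** The fingertip dropped at world y ≈ 0.024, where the cameras had put the notch.
- **Pressing the key:** I pressed slowly until it stopped at z = 106.3 mm, 18 mm below the edge, with the force rising to 19 N.
- **Last checks:** The side view shows the drawer panel at about (347,187), as predicted for full 40 mm travel. By eye, the vial, mortar, bottle and carton had not moved; I did not measure them again.
- **Disagreements:** The wrist and fixed cameras differed by about 4 mm in x and 2 mm in y on where the blue end is. I aimed between the two, which was well within the bar's width. The force reading after moving clear still showed 1.6 N sideways in free air, probably sensor noise, as it was about 1 N at the start too.

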